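Add the next two plates to a multi-plate brake

TASK

Carry on building the brake pack on the splined hub: put the clutch disc (the ring with inward teeth) on first, turning it until its teeth drop between the hub's splines and it lies flat on the backing plate, then lay the separator plate (the ring with two outward ears) flat on top of it, with each ear down between its pair of guide pins. Let go of both, and leave the tin, the copper elbow and the brush where they are.

Things in the scene. Friction and masses are not known exactly. Their poses are not given: they have to be found in the camera images.
- pack_floor (a point): Centre of the top of the fitted backing plate in the grey brake housing, on the hub axis, 36 mm above the bench; z up, y towards pins. Plate 55 mm across, 6 thick, its 2 ears along +-y reach 60 mm out. Housing fixed: round flange 156 mm across, 14 mm high; beside the plate along x it is free down to that flange. The angle of the hub's splines is NOT this yaw.
- hub_top (a point): Point on the axis at the top of the splines of the fixed steel hub, 24 mm above pack_floor; axes as pack_floor. Core 28 mm across; 5 even splines 8.5 mm wide, outer faces 18 mm from the axis. The core rises 2 mm higher, then tapers to 16 mm across at 10 mm above this point. The hub cannot turn, but stands at an unreported angle, new each time: find it by touch or by eye.
- pins (a point): Mid-point between the tops of the pair of upright guide pins on the +y side, 52 mm from the hub axis, 22 mm above pack_floor; an identical pair stands at -y. Pins 10 mm across, the top 5 mm tapered, centres 28 mm apart along x, so 18 mm clear for an ear between them.
- disc_mid (a point): Centre, half-way up, of the clutch disc: loose flat steel ring, outside 60 mm, 6 mm thick, about 90 g, bore 39 mm, 5 even inward teeth 8.5 mm wide, tips 15.5 mm from the centre (fits the splines with about 5 degrees of play either way). x runs through one tooth, z is the ring's axis. Starts flat on either wooden stand. Can be gripped across its outside in any direction.
- separator_mid (a point): Centre, half-way up, of the separator plate: loose flat steel ring, outside 64 mm, 6 mm thick, about 110 g, smooth bore 41 mm (clears the hub at any angle), two like ears 14 mm wide along +y and -y reaching 60 mm from the centre, so it fits either way round. z is the ring's axis. Starts flat on the other stand. Gripped across its outside along x.
- stand_a: Fixed round wooden stand, 24 mm high, top 48 mm across, foot 72 mm across and 6 mm high; a plate lies on it and overhangs all round. Origin at the centre of its underside.
- stand_b: Second fixed stand, the same as stand_a, on the other side of the housing.
- flux_tin: Closed steel tin, bystander, 60 mm across, 45 mm high; origin at the centre of its underside.
- elbow: Copper pipe elbow lying on the bench, bystander, about 72 by 72 mm, 23 mm high; origin near its bend, at the bench.
- brush: Hand brush with a wooden handle lying on the bench, bystander; origin on its underside.
Mind the look-alikes: they are no part of the job. What is shaped like the part that bears disc_mid but blue or turquoise is not meant.

How it is judged (in metres and radians):
On the way, in this order (a step that is already met when the one before it is completed fails the run):
1. the clutch disc is down over the splines, flat on the backing plate, with the separator not yet on the hub (z of disc_mid in the frame of pack_floor below 0.0045 m and horizontal distance between disc_mid and pack_floor below 0.0035 m and angle between disc_mid's own z axis and vertical below 0.06 rad and horizontal distance between separator_mid and pack_floor above 0.03 m), for 0.2 s.
2. the separator plate is down flat on the disc, its ears between the guide pins (z of separator_mid in the frame of pack_floor between 0.0075 and 0.0105 m and horizontal distance between separator_mid and pack_floor below 0.004 m and angle between separator_mid's own z axis and vertical below 0.06 rad and angle between the y axis of separator_mid and the y axis of pack_floor, either way round below 0.1 rad), for 0.2 s.
At the end, for the whole second after the job is handed in: Disc flat on the backing plate, toothed into the splines (3.5 mm off axis, 1.5 mm high, 3.4 degrees tilt at most); separator flat on the disc (4 mm, 1.5 mm, 3.4 degrees), ears between the pins (6 degrees); both released (all of step 2 and z of disc_mid in the frame of pack_floor below 0.0045 m and horizontal distance between disc_mid and pack_floor below 0.0035 m and angle between disc_mid's own z axis and vertical below 0.06 rad); the robot touches nothing.
It fails at once if the tin, the elbow or the brush is moved by more than 20 mm (distance of any of flux_tin, elbow, brush from where it was at the start of the episode above 0.02 m).
It also fails if it takes over 58 s, if anything falls off the work surface, if the arm or the gripper's body presses on something with over 40 N, if the wrist force passes 120 N, or if a joint passes its speed limit or range.

ROBOT

A 6-joint arm with a two-finger parallel gripper is mounted at the origin on the work surface. World frame = base frame: x ahead of the robot, y to its left, z up, the work surface at z = 0. Lengths are in m, angles in degrees, forces in N, time in s.
With the tool pointing down it reaches from about 0.4 to 0.825 m from the base axis. Payload 7 kg.
Tool frame: the origin (TCP) lies between the finger pads; the fingertips stand 19 mm ahead of it and the grasp point (between the pads) is the TCP (r.finger_overhang is the distance from the TCP to the fingertips, in m); z points along the fingers, y is the direction in which the jaws open and shut (so a half turn about z gives the same grasp; the last joint's range is limited). The gripper opens to 88 mm and grips with 3 to 60 N. Pads are 19 mm wide; open, the fingers measure 130 mm over their backs; the gripper's body (78 mm by 193 mm) begins 47 mm behind the grasp point.
Start: joints at [16.507, 20.546, 0.682, 0, -70.136, -16.507], TCP at [0.675, -0, 0.246] pointing down, gripper open.
Joint ranges: [-176.03, 176.03], [-82.01, 121.73], [-58.28, 71.71], [-173.87, 95.51], [-174.79, -0.11], [-173.66, 173.66]. Speed limits (degrees/s): [136.94, 136.94, 172.46, 180, 180, 180].

INTERFACE

Orientations are given as [roll, pitch, yaw] about the fixed x, y, z axes, in that order (R = Rz(yaw) Ry(pitch) Rx(roll)).
In Python, from plant import r, optics gives the robot as it stands. The module is installed in compiled form; this text tells all that it offers.
- The arm moves only by the tool step_arm, never from a script. Its argument "increments" is a list of rows, each an object of numbers: "tx", "ty", "tz": the shift along the world's x, y, z in mm; "ax", "ay", "az": the turn, a rotation vector about the world's x, y, z in degrees; "claw": the gripper command: -1 is shut, 1 is fully open, values between are in proportion. In form: [{"tx": .., "ty": .., "tz": .., "ax": .., "ay": .., "az": .., "claw": ..}, ...]. A call has 1 to 12 rows; each row shifts and turns the commanded pose from where the row before left it; what a row does not reach is not made up. A row lasts 1/10 s, in which the tool goes at most 50 mm and 8.59 degrees, less where a joint would pass 70% of its speed; a pose out of reach is approached as far as the arm can. A call with a gripper value outside its range is refused whole. The fingers move at their own pace and stop on an object; "newtons" is the grip in N (left out, the last holds). Time passes only in rows, so rows that do not move let the fingers close. It gives the time, the measured TCP pose, the force and the opening at its end, in the units of the state.
- r.get_state(): the state, without advancing time (a new reading comes with each control period).
- optics.capture(name): name is "scene" or "side" or "wrist"; returns a dict with "image" (480x640x3 uint8, blue, green, red), "depth" (480x640 float32, m along the optical axis (not along the pixel's ray), 0 where there is no reading), "fx", "fy", "cx", "cy" (pixels), "distortion" ([k1, k2, p1, p2, k3] as OpenCV has them; the pictures are not rectified), "R" (3x3) and "t" (3): a world point X has camera coordinates R X + t. Camera axes: x right, y down, z forward; pixel columns grow to the right and rows downward; lengths in m; the calibration is good to about 2 mm. A picture is of the moment at which its call begins.
- r.close_job(): hands the job in, once; it reports no verdict.
The state is a dict: "time_s": time; "joints": joint angles; "qd": joint speeds; "joint_torque": joint torques, N m; "tcp_pos": TCP position; "eef_rot": TCP orientation; "contact_force": force on the tool from outside, world axes, zero at the start; "moment": the same for the moment, N m; "gripper_width": finger opening in m.
Only numpy, scipy, OpenCV 4.12 (cv2) and the standard library are available. Lean on these libraries where they do the work, as an engineer would, in place of code of your own. Each camera call takes 0.05 s, during which the arm holds its last target. There are 200 camera calls.

## Working session

There is one attempt and no reset: what is moved stays moved. The work goes in short steps, Python scripts to look and compute and a tool call to move; the robot and the scene stay as the last step left them, time stands still between calls to the robot, and variables do not carry over. Pictures are saved under pics/ and viewed, about 8 in all and at most 12, crops included, and the job is handed in when it is done.

Besides the shell and the picture viewer there is one more tool, called after ">>>" as name([rows], argument=value, ...), one row to a line, values as JSON. step_arm: Moves the arm, as the interface text tells. Its arguments: {"type":"object","properties":{"increments":{"type":"array","items":{"type":"object","properties":{"tx":{"type":"number"},"ty":{"type":"number"},"tz":{"type":"number"},"ax":{"type":"number"},"ay":{"type":"number"},"az":{"type":"number"},"claw":{"type":"number"}}}},"newtons":{"type":"number"}},"required":["increments"]}

```bash
mkdir -p pics; cat > h.py <<'E'
import numpy as np, cv2
from plant import r, optics
def cap(n,save=None):
    c=optics.capture(n)
    c['K']=np.array([[c['fx'],0,c['cx']],[0,c['fy'],c['cy']],[0,0,1.]]);c['D']=np.array(c['distortion'],float)
    c['R']=np.array(c['R']);c['t']=np.array(c['t']).ravel()
    if save: cv2.imwrite('pics/'+save,c['image'])
    return c
def ray(c,uv,z):
    p=cv2.undistortPoints(np.array(uv,float).reshape(-1,1,2),c['K'],c['D']).reshape(-1,2)
    d=np.c_[p,np.ones(len(p))]@c['R']; o=-c['R'].T@c['t']
    return o+d*((z-o[2])/d[:,2])[:,None]
def proj(c,X):
    return cv2.projectPoints(np.array(X,float).reshape(-1,1,3),cv2.Rodrigues(c['R'])[0],c['t'],c['K'],c['D'])[0].reshape(-1,2)
def cloud(c):
    v,u=np.mgrid[:480,:640]; p=cv2.undistortPoints(np.c_[u.ravel(),v.ravel()].astype(float).reshape(-1,1,2),c['K'],c['D']).reshape(-1,2)
    z=c['depth'].ravel(); P=(np.c_[p,np.ones(len(p))]*z[:,None]-c['t'])@c['R']; P[z==0]=np.nan
    return P.reshape(480,640,3)
E
python3 - <<'E'
from h import *
for n in ['scene','wrist','side']:
    c=cap(n,n+'0.png'); print(n,(-c['R'].T@c['t']).round(3),c['R'][2].round(2),c['fx'])
print(r.get_state())
E
```

```text
scene [ 1.105 -0.124  0.741] [-0.67  0.05 -0.74] 446.19417488894237
wrist [ 0.674 -0.073  0.384] [-0.    0.27 -0.96] 399.38992237139604
side [-0.069  0.583  0.71 ] [ 0.55 -0.58 -0.6 ] 492.27532311148417
{'time_s': 0.15, 'joints': array([ 1.65058380e+01,  2.05819551e+01,  6.47382393e-01, -1.14616520e-02,
       -7.01345044e+01, -1.65066713e+01]), 'qd': array([ 0.00812118, -0.14201056,  0.15261289,  0.07969871,  0.01888171,
        0.01012293]), 'joint_torque': array([ 1.39394037e-04, -5.83274567e+01,  2.93289685e+01,  7.00122759e+00,
        8.75052094e-03, -9.76538854e-05]), 'tcp_pos': array([ 6.74683716e-01, -4.79816451e-05,  2.44860283e-01]), 'eef_rot': array([ 1.79930708e+02, -9.29594562e-03, -9.00047289e+01]), 'contact_force': array([-0.14592716,  0.46706065, -0.30927618]), 'moment': array([-0.04476679, -0.00947342, -0.02179849]), 'gripper_width': 0.08734571153193456}
```

View pics/scene0.png

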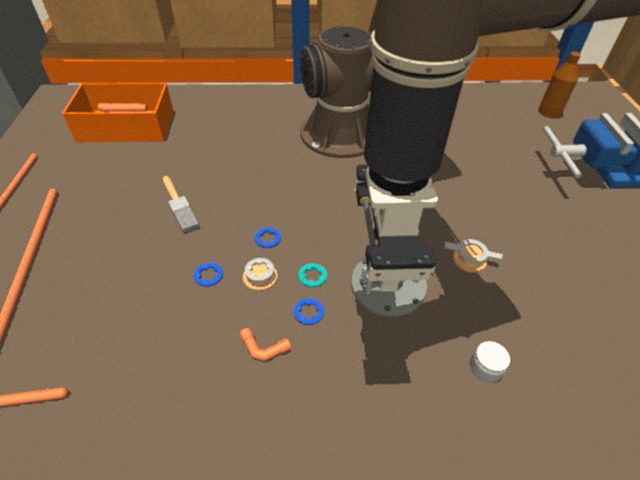

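View pics/wrist0.png

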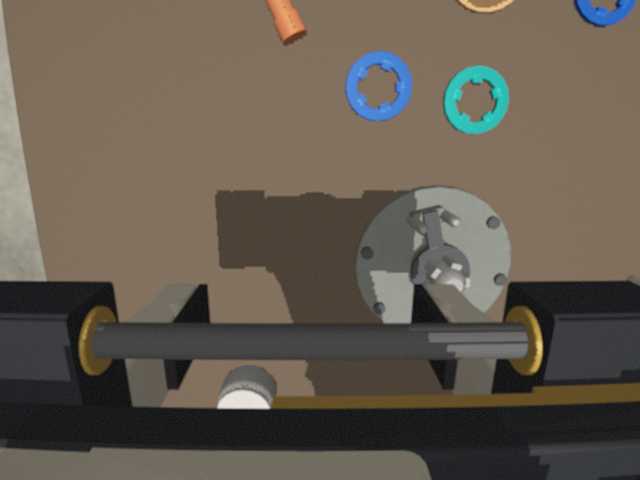

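The scene view shows these:
- Steel ring with inward teeth on a stand at about (260,268). This is the disc.
- Look-alikes: blue rings at (208,274), (267,237) and (309,311), and a turquoise ring at (312,275).
- Separator on the other stand at (472,250).
- Housing at (390,285), partly hidden by the gripper. Tin at (490,361), elbow at (262,348), brush at (182,208).

I choose the steel ring at (260,268). Next come rough positions.

```bash
python3 - <<'E'
from h import *
c=cap('scene'); P=cloud(c)
for n,uv,z in [('disc',(260,268),.03),('sep',(473,251),.03),('housing',(390,285),.014),('tin',(490,352),.045),('elbow',(262,350),.01),('brush',(182,208),.01),('teal',(312,275),.005),('blue',(309,311),.005),('b2',(267,237),.005)]:
    print(n,ray(c,[uv],z)[0].round(3))
S=c['image'];hsv=cv2.cvtColor(S,cv2.COLOR_BGR2HSV)
for n,(u,v) in [('disc',(260,268)),('sep',(473,251))]:
    m=np.zeros((480,640),bool);m[v-25:v+25,u-35:u+35]=1
    m&=(hsv[...,1]<60)&(hsv[...,2]>90)
    q=P[m];q=q[np.isfinite(q[:,0])];print(n,len(q),np.median(q,0).round(4),((q.max(0)+q.min(0))/2).round(4),np.ptp(q,0).round(3))
w=cap('wrist');print(w['R'].round(2))
cv2.imwrite('pics/a.png',cv2.resize(S[225:320,180:345],None,fx=4,fy=4,interpolation=2))
E
```

```text
disc [ 0.521 -0.207  0.03 ]
sep [0.489 0.245 0.03 ]
housing [0.561 0.057 0.014]
tin [0.735 0.201 0.045]
elbow [ 0.697 -0.198  0.01 ]
brush [ 0.315 -0.402  0.01 ]
teal [ 0.523 -0.101  0.005]
blue [ 0.613 -0.11   0.005]
b2 [ 0.411 -0.199  0.005]
disc 424 [ 0.5197 -0.2084  0.0297] [ 0.4879 -0.2085  0.0159] [0.131 0.074 0.036]
sep 570 [0.4849 0.2478 0.0296] [0.4704 0.2534 0.0157] [0.094 0.133 0.039]
[[-1.    0.    0.  ]
 [ 0.    0.96  0.27]
 [-0.    0.27 -0.96]]
```

View pics/a.png

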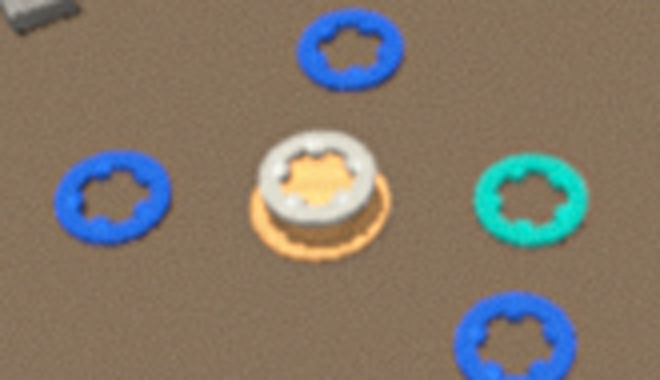

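The crop confirms the disc: a steel-grey ring with 5 inward teeth on the wooden stand, with blue and turquoise look-alikes around it. I'll view the hub from above with the wrist camera.

>>> step_arm([
  {"tx":-22,"ty":27,"tz":-17,"claw":1},
  {"tx":-22,"ty":27,"tz":-17,"claw":1},
  {"tx":-22,"ty":27,"tz":-17,"claw":1},
  {"tx":-22,"ty":27,"tz":-17,"claw":1},
  {"tx":-22,"ty":27,"tz":-17,"claw":1},
  {"claw":1},
  {"claw":1},
])

```text
$.increments[0]: bad value
```

```bash
python3 - <<'E'
from h import *
c=cap('wrist','w1.png'); s=r.get_state(); print(s['time_s'],s['tcp_pos'],s['eef_rot'])
P=cloud(c); print(proj(c,[.561,.057,.06]))
np.savez('w1.npz',image=c['image'],P=P,R=c['R'],t=c['t'],K=c['K'],D=c['D'])
E
```

```text
0.3 [ 6.74844586e-01 -1.54143118e-05  2.45199424e-01] [ 1.79964775e+02 -4.41098891e-03 -9.00029642e+01]
[[439.48382772 283.35097888]]
```

View pics/w1.png

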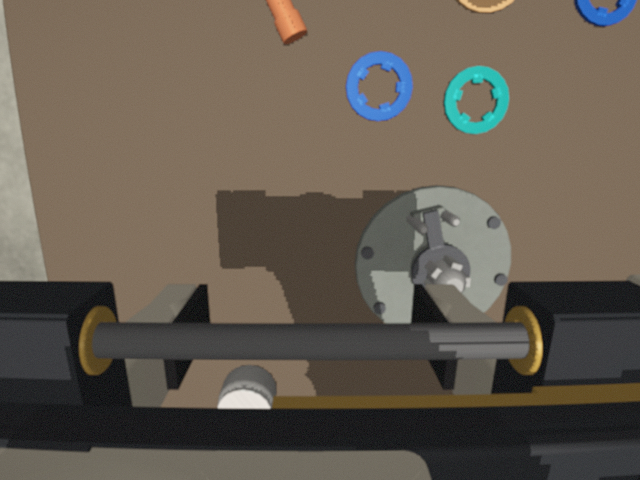

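The move was refused, so the view is unchanged. I'll give all fields in every row.

>>> step_arm([
  {"tx":-22,"ty":27,"tz":-17,"ax":0,"ay":0,"az":0,"claw":1},
  {"tx":-22,"ty":27,"tz":-17,"ax":0,"ay":0,"az":0,"claw":1},
  {"tx":-22,"ty":27,"tz":-17,"ax":0,"ay":0,"az":0,"claw":1},
  {"tx":-22,"ty":27,"tz":-17,"ax":0,"ay":0,"az":0,"claw":1},
  {"tx":-22,"ty":27,"tz":-17,"ax":0,"ay":0,"az":0,"claw":1},
  {"tx":0,"ty":0,"tz":0,"ax":0,"ay":0,"az":0,"claw":1},
  {"tx":0,"ty":0,"tz":0,"ax":0,"ay":0,"az":0,"claw":1},
], newtons=20)

```text
time_s: 1.0
tcp_pos: [0.5647, 0.1356, 0.1606]
eef_rot: [180.0, -0.0, -89.9]
contact_force: [-0.1, 0.5, 0.7]
gripper_width: 0.0877
```

```bash
python3 - <<'E'
from h import *
c=cap('wrist','w2.png')
P=cloud(c); print(proj(c,[.561,.057,.06]))
np.savez('w2.npz',image=c['image'],P=P,R=c['R'],t=c['t'],K=c['K'],D=c['D'])
x=P.reshape(-1,3); 
for a,b in [(.033,.039),(.012,.016),(.055,.0575),(.0585,.0605),(.061,.0625)]:
    m=(x[:,2]>a)&(x[:,2]<b)&(np.hypot(x[:,0]-.561,x[:,1]-.057)<.1); q=x[m]
    print(a,m.sum(),q.min(0).round(4) if m.any() else '',q.max(0).round(4) if m.any() else '',np.median(q,0).round(4))
E
```

```text
[[316.1069757  119.12979259]]
0.033 5942 [ 0.5227 -0.0029  0.0331] [0.5829 0.1155 0.039 ] [0.5553 0.0539 0.036 ]
0.012 28529 [ 0.4747 -0.0198  0.012 ] [0.6293 0.1336 0.016 ] [0.5537 0.0512 0.014 ]
0.055 326 [ 0.5223 -0.0013  0.055 ] [0.5821 0.1139 0.0575] [0.5524 0.0115 0.0564]
0.0585 504 [0.5242 0.0007 0.0585] [0.5807 0.1126 0.0605] [0.5508 0.054  0.0597]
0.061 138 [0.5347 0.0389 0.061 ] [0.5685 0.0739 0.0625] [0.5488 0.0567 0.062 ]
```

View pics/w2.png

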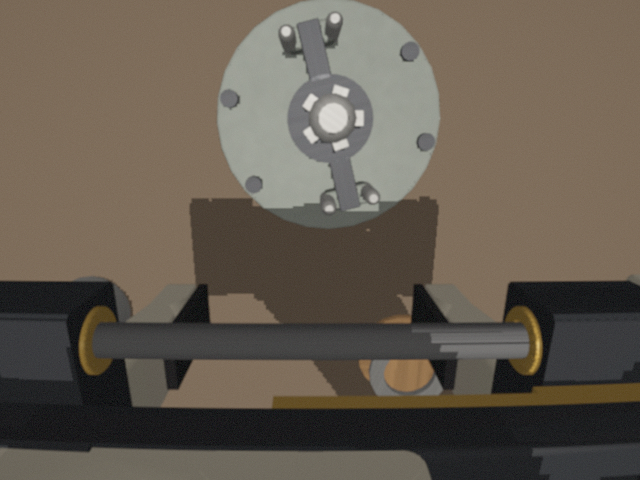

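The wrist view from above shows:
- Hub at (333,118), with five bright spline tops around it at (340,90), (310,102), (311,135), (341,145) and (360,118).
- Pin pairs at (287,35)/(334,25) and (328,205)/(372,196).
- Plate ears tilted in the image.

Now I'll measure the axis, spline angle and yaw.

```bash
python3 - <<'E'
from h import *
c=dict(np.load('w2.npz')); g=cv2.cvtColor(c['image'],cv2.COLOR_BGR2GRAY); P=c['P']
roi=np.zeros_like(g); cv2.circle(roi,(333,118),42,255,-1)
for th in (185,200,215):
  m=((g>th)&(roi>0)).astype(np.uint8); n,l,st,ce=cv2.connectedComponentsWithStats(m)
  b=[(st[i,4],ce[i]) for i in range(1,n) if 30<st[i,4]<400]
  b=[(a,p) for a,p in b if np.hypot(*(p-[333,118]))>15]
  if len(b)!=5: print(th,[(a,p.round(0)) for a,p in b]); continue
  X=ray(c,[p for a,p in b],.06)[:,:2]; ctr=X.mean(0); d=X-ctr
  print(th,[a for a,_ in b],'ctr',ctr.round(4),'rad',np.hypot(*d.T).round(4),'ang',(np.degrees(np.arctan2(d[:,1],d[:,0]))%72).round(1))
# flange circle & core from depth
x=P.reshape(-1,3); m=(np.abs(P[...,2]-.014)<.003).astype(np.uint8)
m=cv2.morphologyEx(m,cv2.MORPH_OPEN,np.ones((3,3)))
k=cv2.findContours(m,0,1)[0]; k=max(k,key=cv2.contourArea).reshape(-1,2); X=ray(c,k,.014)[:,:2]
A=np.c_[2*X,np.ones(len(X))]; 
for _ in range(4):
  s=np.linalg.lstsq(A,(X**2).sum(1),rcond=None)[0]; R=np.sqrt(s[2]+s[:2]@s[:2]); e=np.abs(np.hypot(*(X-s[:2]).T)-R); X,A=X[e<.002+0*R] if (e<.002).sum()>50 else X,A[e<.002] if (e<.002).sum()>50 else A
print('flange',s[:2].round(4),R.round(4))
# pin tops by depth
m=((P[...,2]>.052)&(np.hypot(P[...,0]-.552,P[...,1]-.057)>.035)&(np.hypot(P[...,0]-.552,P[...,1]-.057)<.08)).astype(np.uint8)
n,l,st,ce=cv2.connectedComponentsWithStats(m); pts=[]
for i in range(1,n):
  if st[i,4]>8: q=P[(l==i)&(P[...,2]>.0565)]; pts.append(q.mean(0)); print(st[i,4],q.mean(0).round(4),len(q))
Pn=np.array(pts); print('pins mean',Pn.mean(0).round(4)); 
a=Pn[Pn[:,1]>.057].mean(0)-Pn[Pn[:,1]<.057].mean(0); print('yaw(y axis from +y)',np.degrees(np.arctan2(-a[0],a[1])),np.hypot(*a[:2]))
E
```

```text
185 [np.int32(109), np.int32(117), np.int32(100), np.int32(105), np.int32(96)] ctr [0.5519 0.0564] rad [0.0159 0.0158 0.0158 0.0158 0.0158] ang [37.3 36.8 36.2 36.7 37.1]
200 [np.int32(92), np.int32(97), np.int32(83), np.int32(83), np.int32(73)] ctr [0.5519 0.0563] rad [0.0158 0.0158 0.0159 0.0157 0.0159] ang [37.  37.3 36.8 36.5 36.7]
215 []
flange [0.552  0.0563] 0.0762
259 [0.5511 0.0031 0.0577] 122
253 [0.578  0.0096 0.0579] 109
185 [0.5259 0.1033 0.0576] 78
184 [0.5526 0.11   0.0577] 84
87154 [0.5536 0.1085 0.2365] 87154
pins mean [0.5523 0.0669 0.0935]
yaw(y axis from +y) 11.49220167778002 0.10302444725577856
```

Axis is at (0.5519, 0.0564), splines at 36.9° mod 72, and housing yaw about 14° from the pins. Next is the disc.

>>> step_arm([
  {"tx":-7,"ty":-44,"tz":0,"ax":0,"ay":0,"az":0,"claw":1},
  {"tx":-7,"ty":-44,"tz":0,"ax":0,"ay":0,"az":0,"claw":1},
  {"tx":-7,"ty":-44,"tz":0,"ax":0,"ay":0,"az":0,"claw":1},
  {"tx":-7,"ty":-44,"tz":-5,"ax":0,"ay":0,"az":0,"claw":1},
  {"tx":-7,"ty":-44,"tz":-5,"ax":0,"ay":0,"az":0,"claw":1},
  {"tx":-7,"ty":-44,"tz":-10,"ax":0,"ay":0,"az":0,"claw":1},
  {"tx":0,"ty":0,"tz":0,"ax":0,"ay":0,"az":0,"claw":1},
  {"tx":0,"ty":0,"tz":0,"ax":0,"ay":0,"az":0,"claw":1},
])

```text
time_s: 1.85
tcp_pos: [0.5231, -0.1311, 0.1409]
eef_rot: [-180.0, -0.0, -90.2]
contact_force: [0.7, 0.2, -0.5]
gripper_width: 0.088
```

```bash
cat > disc.py <<'E'
from h import *
def measure(c,P,xy,z):
    # teeth: ring mask by depth, inner contour radius vs angle -> 5th harmonic
    m=((np.abs(P[...,2]-z)<.0025)&(np.hypot(P[...,0]-xy[0],P[...,1]-xy[1])<.045)).astype(np.uint8)
    hsv=cv2.cvtColor(c['image'],cv2.COLOR_BGR2HSV); m&=(hsv[...,1]<70).astype(np.uint8)
    k,h=cv2.findContours(m,cv2.RETR_CCOMP,cv2.CHAIN_APPROX_NONE)
    i=max(range(len(k)),key=lambda j:cv2.contourArea(k[j])); inner=[j for j in range(len(k)) if h[0][j][3]==i]
    out=ray(c,k[i].reshape(-1,2),z)[:,:2]; ctr,R=cv2.minEnclosingCircle((out*1000).astype(np.float32))
    A=np.c_[2*out,np.ones(len(out))]; s=np.linalg.lstsq(A,(out**2).sum(1),rcond=None)[0]; 
    print('outer ctr',s[:2].round(4),'R',np.sqrt(s[2]+s[:2]@s[:2]).round(4),'encl',np.round(ctr,1),round(R,1))
    if inner:
        j=max(inner,key=lambda j:cv2.contourArea(k[j])); X=ray(c,k[j].reshape(-1,2),z)[:,:2]-s[:2]
        a=np.arctan2(X[:,1],X[:,0]); rr=np.hypot(*X.T); b=(rr<.0175)
        f=lambda w:np.degrees(np.angle((w*np.exp(5j*a)).sum()))/5%72
        print('inner r',rr.min().round(4),rr.max().round(4),'tooth ang',round(f(rr.mean()-rr),1),round(f(b*1.),1))
    return s[:2],m
E
python3 - <<'E'
from disc import *
c=cap('wrist','w3.png');P=cloud(c);print(r.get_state()['time_s'],r.get_state()['tcp_pos'])
uv=proj(c,[.521,-.207,.03]);print(uv)
measure(c,P,(.521,-.207),.030)
u,v=uv[0].astype(int); cv2.imwrite('pics/b.png',cv2.resize(c['image'][max(v-90,0):v+90,u-110:u+110],None,fx=3,fy=3))
E
```

```text
1.9 [ 0.52352317 -0.13009404  0.14105168]
[[312.65997929 124.12361635]]
outer ctr [ 0.5233 -0.209 ] R 0.0293 encl [ 523.3 -208.9] 29.8
inner r 0.0152 0.02 tooth ang 40.0 39.5
```

View pics/b.png

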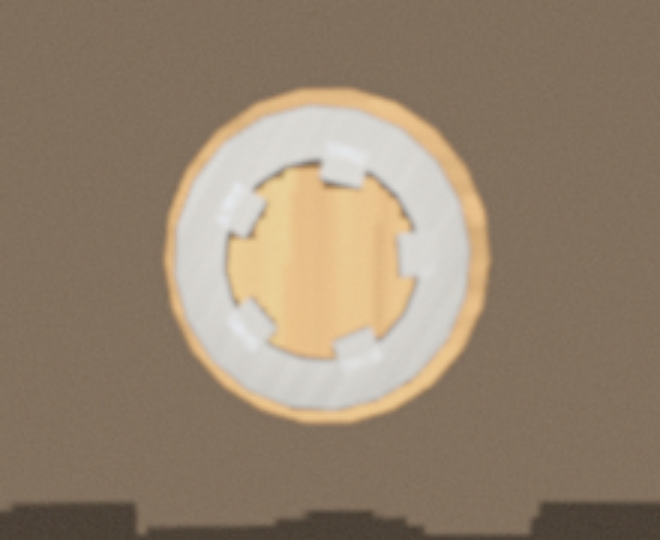

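The crop shows the disc centred with a tooth pointing right and slightly up, at about 39.7° mod 72. The target is 0.9° mod 72, a turn of +33°. So I grip with the jaw at -19° and place with it at +14°.

>>> step_arm([
  {"tx":0,"ty":-20,"tz":0,"ax":0,"ay":0,"az":-5,"claw":1},
  {"tx":0,"ty":-20,"tz":0,"ax":0,"ay":0,"az":-5,"claw":1},
  {"tx":0,"ty":-20,"tz":-10,"ax":0,"ay":0,"az":-5,"claw":1},
  {"tx":0,"ty":-19,"tz":-20,"ax":0,"ay":0,"az":-4,"claw":1},
  {"tx":0,"ty":0,"tz":-20,"ax":0,"ay":0,"az":0,"claw":1},
  {"tx":0,"ty":0,"tz":-20,"ax":0,"ay":0,"az":0,"claw":1},
  {"tx":0,"ty":0,"tz":-20,"ax":0,"ay":0,"az":0,"claw":1},
  {"tx":0,"ty":0,"tz":-15,"ax":0,"ay":0,"az":0,"claw":1},
  {"tx":0,"ty":0,"tz":-6,"ax":0,"ay":0,"az":0,"claw":1},
  {"tx":0,"ty":0,"tz":0,"ax":0,"ay":0,"az":0,"claw":1},
  {"tx":0,"ty":0,"tz":0,"ax":0,"ay":0,"az":0,"claw":1},
])

```text
time_s: 3.0
tcp_pos: [0.5239, -0.2077, 0.0303]
eef_rot: [-179.9, 0.0, -108.9]
contact_force: [-0.2, 0.3, -0.1]
gripper_width: 0.0876
```

>>> step_arm([
  {"tx":0,"ty":0,"tz":0,"ax":0,"ay":0,"az":0,"claw":-1},
  {"tx":0,"ty":0,"tz":0,"ax":0,"ay":0,"az":0,"claw":-1},
  {"tx":0,"ty":0,"tz":0,"ax":0,"ay":0,"az":0,"claw":-1},
  {"tx":0,"ty":0,"tz":0,"ax":0,"ay":0,"az":0,"claw":-1},
  {"tx":0,"ty":0,"tz":0,"ax":0,"ay":0,"az":0,"claw":-1},
  {"tx":0,"ty":0,"tz":0,"ax":0,"ay":0,"az":0,"claw":-1},
], newtons=20)

```text
time_s: 3.6
tcp_pos: [0.5232, -0.2081, 0.0299]
eef_rot: [-180.0, 0.0, -109.0]
contact_force: [-0.2, 0.5, 4.4]
gripper_width: 0.0588
```

>>> step_arm([
  {"tx":0,"ty":0,"tz":15,"ax":0,"ay":0,"az":0,"claw":-1},
  {"tx":0,"ty":0,"tz":35,"ax":0,"ay":0,"az":0,"claw":-1},
  {"tx":0,"ty":0,"tz":35,"ax":0,"ay":0,"az":0,"claw":-1},
  {"tx":4,"ty":38,"tz":5,"ax":0,"ay":0,"az":5,"claw":-1},
  {"tx":4,"ty":38,"tz":0,"ax":0,"ay":0,"az":5,"claw":-1},
  {"tx":4,"ty":38,"tz":0,"ax":0,"ay":0,"az":5,"claw":-1},
  {"tx":4,"ty":38,"tz":0,"ax":0,"ay":0,"az":5,"claw":-1},
  {"tx":4,"ty":38,"tz":0,"ax":0,"ay":0,"az":5,"claw":-1},
  {"tx":4,"ty":38,"tz":0,"ax":0,"ay":0,"az":5,"claw":-1},
  {"tx":5,"ty":37,"tz":-10,"ax":0,"ay":0,"az":3.2,"claw":-1},
  {"tx":0,"ty":0,"tz":0,"ax":0,"ay":0,"az":0,"claw":-1},
  {"tx":0,"ty":0,"tz":0,"ax":0,"ay":0,"az":0,"claw":-1},
])

```text
time_s: 4.8
tcp_pos: [0.5515, 0.0576, 0.1089]
eef_rot: [179.9, -0.0, -75.7]
contact_force: [-0.1, 0.4, -2.0]
gripper_width: 0.059
```

```bash
python3 - <<'E'
from h import *
s=r.get_state();print(s['time_s'],s['tcp_pos'].round(4),s['eef_rot'].round(2),s['gripper_width'],s['contact_force'])
ims=[]
for n in ['scene','side','wrist']:
    c=cap(n); uv=proj(c,[.552,.057,.10])[0].astype(int); print(n,uv)
    x,y=np.clip(uv[0]-60,0,520),np.clip(uv[1]-50,0,380); ims.append(cv2.resize(c['image'][y:y+120,x:x+120],(266,266),interpolation=2) if n!='wrist' else cv2.resize(c['image'],(266,266)))
cv2.imwrite('pics/c.png',np.hstack(ims))
E
```

```text
4.8 [0.5515 0.0576 0.1089] [ 1.7991e+02 -1.0000e-02 -7.5720e+01] 0.05900929328833324 [-0.14811593  0.39757351 -1.97781188]
scene [395 253]
side [278 249]
wrist [307 315]
```

View pics/c.png

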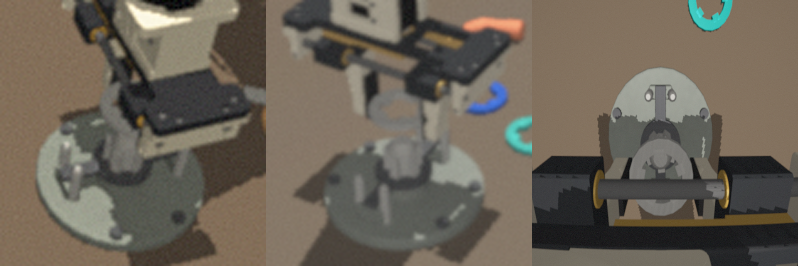

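Side and wrist crops show the disc level in the jaws above the hub. I'll descend and watch the force. The disc would meet the spline tops at a TCP height of about 0.066.

>>> step_arm([
  {"tx":0,"ty":0,"tz":-20,"ax":0,"ay":0,"az":0,"claw":-1},
  {"tx":0,"ty":0,"tz":-18,"ax":0,"ay":0,"az":0,"claw":-1},
  {"tx":0,"ty":0,"tz":-4,"ax":0,"ay":0,"az":0,"claw":-1},
  {"tx":0,"ty":0,"tz":-2,"ax":0,"ay":0,"az":0,"claw":-1},
  {"tx":0,"ty":0,"tz":-2,"ax":0,"ay":0,"az":0,"claw":-1},
  {"tx":0,"ty":0,"tz":0,"ax":0,"ay":0,"az":0,"claw":-1},
])

```text
time_s: 5.55
tcp_pos: [0.5523, 0.0568, 0.0641]
eef_rot: [-180.0, 0.0, -75.8]
contact_force: [-0.6, 0.9, -1.7]
gripper_width: 0.0587
```

>>> step_arm([
  {"tx":0,"ty":0,"tz":-3,"ax":0,"ay":0,"az":0,"claw":-1},
  {"tx":0,"ty":0,"tz":-3,"ax":0,"ay":0,"az":0,"claw":-1},
  {"tx":0,"ty":0,"tz":-3,"ax":0,"ay":0,"az":0,"claw":-1},
  {"tx":0,"ty":0,"tz":0,"ax":0,"ay":0,"az":0,"claw":-1},
])

```text
time_s: 5.95
tcp_pos: [0.5517, 0.0569, 0.0541]
eef_rot: [180.0, -0.0, -75.8]
contact_force: [-0.4, -0.4, -0.6]
gripper_width: 0.0589
```

>>> step_arm([
  {"tx":0,"ty":0,"tz":-4,"ax":0,"ay":0,"az":0,"claw":-1},
  {"tx":0,"ty":0,"tz":-4,"ax":0,"ay":0,"az":0,"claw":-1},
  {"tx":0,"ty":0,"tz":-3,"ax":0,"ay":0,"az":0,"claw":-1},
  {"tx":0,"ty":0,"tz":-2,"ax":0,"ay":0,"az":0,"claw":-1},
  {"tx":0,"ty":0,"tz":0,"ax":0,"ay":0,"az":0,"claw":-1},
])

```text
time_s: 6.45
tcp_pos: [0.5518, 0.0569, 0.0418]
eef_rot: [180.0, -0.0, -75.8]
contact_force: [-3.0, -0.3, 5.0]
gripper_width: 0.0588
```

>>> step_arm([
  {"tx":0,"ty":0,"tz":0,"ax":0,"ay":0,"az":0,"claw":1},
  {"tx":0,"ty":0,"tz":0,"ax":0,"ay":0,"az":0,"claw":1},
  {"tx":0,"ty":0,"tz":0,"ax":0,"ay":0,"az":0,"claw":1},
  {"tx":0,"ty":0,"tz":0,"ax":0,"ay":0,"az":0,"claw":1},
  {"tx":0,"ty":0,"tz":10,"ax":0,"ay":0,"az":0,"claw":1},
  {"tx":0,"ty":0,"tz":30,"ax":0,"ay":0,"az":0,"claw":1},
  {"tx":0,"ty":0,"tz":40,"ax":0,"ay":0,"az":0,"claw":1},
  {"tx":-9,"ty":35,"tz":20,"ax":0,"ay":0,"az":0,"claw":1},
  {"tx":-9,"ty":35,"tz":20,"ax":0,"ay":0,"az":0,"claw":1},
  {"tx":0,"ty":0,"tz":0,"ax":0,"ay":0,"az":0,"claw":1},
  {"tx":0,"ty":0,"tz":0,"ax":0,"ay":0,"az":0,"claw":1},
])

```text
time_s: 7.55
tcp_pos: [0.5339, 0.1278, 0.1627]
eef_rot: [-179.9, 0.0, -75.7]
contact_force: [0.3, 0.2, 0.3]
gripper_width: 0.0878
```

```bash
python3 - <<'E'
from disc import *
c=cap('wrist');P=cloud(c);print(r.get_state()['time_s'],r.get_state()['tcp_pos'])
uv=proj(c,[.552,.0565,.042])[0].astype(int);print(uv)
d=np.hypot(P[...,0]-.5519,P[...,1]-.0564); q=P[(d>.022)&(d<.027)]
print('ring z',np.nanpercentile(q[:,2],[5,50,95]).round(4)); n=~np.isnan(q[:,0])
co=np.linalg.lstsq(np.c_[q[n,:2],np.ones(n.sum())],q[n,2],rcond=None)[0];print('tilt',co[:2].round(3))
measure(c,P,(.552,.0565),.042)
u,v=uv;cv2.imwrite('pics/d.png',cv2.resize(c['image'][max(v-100,0):v+100,max(u-130,0):u+130],None,fx=3,fy=3))
E
```

```text
7.6 [0.53369093 0.1269945  0.16188926]
[310 127]
ring z [0.0408 0.042  0.0431]
tilt [ 0.002 -0.001]
outer ctr [0.5514 0.0561] R 0.0293 encl [551.4  56.1] 29.9
inner r 0.0153 0.0206 tooth ang 1.5 1.6
```

View pics/d.png

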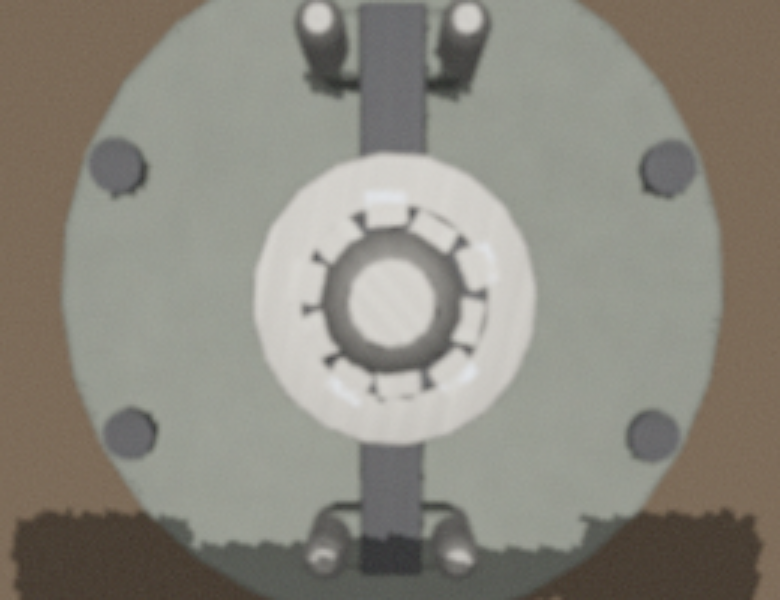

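The crop shows the disc seated: its teeth alternate with the splines, the top is at 0.042, and it is flat and on axis. Now the separator.

>>> step_arm([
  {"tx":-13,"ty":38,"tz":0,"ax":0,"ay":0,"az":0,"claw":1},
  {"tx":-13,"ty":38,"tz":0,"ax":0,"ay":0,"az":0,"claw":1},
  {"tx":-13,"ty":38,"tz":0,"ax":0,"ay":0,"az":0,"claw":1},
  {"tx":-14,"ty":38,"tz":0,"ax":0,"ay":0,"az":0,"claw":1},
  {"tx":-14,"ty":38,"tz":0,"ax":0,"ay":0,"az":0,"claw":1},
  {"tx":0,"ty":0,"tz":0,"ax":0,"ay":0,"az":0,"claw":1},
  {"tx":0,"ty":0,"tz":0,"ax":0,"ay":0,"az":0,"claw":1},
])

```text
time_s: 8.3
tcp_pos: [0.4666, 0.3166, 0.1606]
eef_rot: [179.9, -0.1, -75.8]
contact_force: [0.0, -1.0, 0.2]
gripper_width: 0.0874
```

```bash
python3 - <<'E'
from disc import *
c=cap('wrist');P=cloud(c);print(r.get_state()['time_s'],r.get_state()['tcp_pos'])
uv=proj(c,[.485,.248,.03])[0].astype(int);print(uv)
hsv=cv2.cvtColor(c['image'],cv2.COLOR_BGR2HSV)
m=((np.abs(P[...,2]-.030)<.0025)&(np.hypot(P[...,0]-.485,P[...,1]-.248)<.075)&(hsv[...,1]<70)).astype(np.uint8)
n,l,st,ce=cv2.connectedComponentsWithStats(m);i=1+st[1:,4].argmax();print(st[i])
v,u=np.nonzero(l==i);X=ray(c,np.c_[u,v],.03)[:,:2]
k=max(cv2.findContours((l==i).astype(np.uint8),cv2.RETR_EXTERNAL,1)[0],key=cv2.contourArea).reshape(-1,2)
B=ray(c,k,.03)[:,:2]; ctr=X.mean(0)
for _ in range(10):
  D=B-ctr; b=B[np.hypot(*D.T)<.036]; s=np.linalg.lstsq(np.c_[2*b,np.ones(len(b))],(b**2).sum(1),rcond=None)[0]; ctr=s[:2]
print('circle',ctr.round(4),'R',np.sqrt(s[2]+s@np.r_[ctr*0,0] + ctr@ctr).round(4),'mean',X.mean(0).round(4))
e=X-ctr; e=e[np.hypot(*e.T)>.037]; w,V=np.linalg.eigh(e.T@e); a=V[:,1]; a*=np.sign(a[1])
p=e@a; print('ear yaw',np.degrees(np.arctan2(-a[0],a[1])).round(2),'reach',p.min().round(4),p.max().round(4),'n',(p>0).sum(),(p<0).sum(),'mean side offs',(e[p>0]@[a[1],-a[0]]).mean().round(4),(e[p<0]@[a[1],-a[0]]).mean().round(4))
u,v=uv;cv2.imwrite('pics/e.png',cv2.resize(c['image'][max(v-110,0):v+130,max(u-150,0):u+150],None,fx=2.5,fy=2.5))
E
```

```text
8.35 [0.46685629 0.31597168 0.16068828]
[307 132]
[ 251   42  118  168 6345]
circle [0.4861 0.2464] R 0.0315 mean [0.4859 0.2446]
ear yaw -19.41 reach -0.0599 0.0596 n 689 854 mean side offs -0.0 -0.0
```

View pics/e.png

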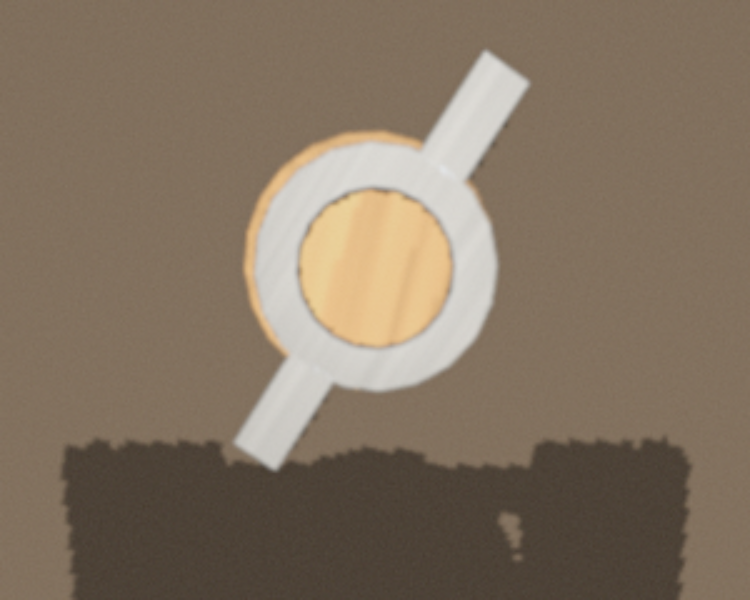

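The crop shows the separator at (375,265) in the crop, with its ears tilted to a yaw of -19.4°. I grip across its x, which means a turn of -33.6°.

>>> step_arm([
  {"tx":4,"ty":-14,"tz":-5,"ax":0,"ay":0,"az":-6.8,"claw":1},
  {"tx":4,"ty":-14,"tz":-5,"ax":0,"ay":0,"az":-6.7,"claw":1},
  {"tx":4,"ty":-14,"tz":-10,"ax":0,"ay":0,"az":-6.7,"claw":1},
  {"tx":4,"ty":-14,"tz":-10,"ax":0,"ay":0,"az":-6.7,"claw":1},
  {"tx":3,"ty":-14,"tz":-10,"ax":0,"ay":0,"az":-6.7,"claw":1},
  {"tx":0,"ty":0,"tz":-25,"ax":0,"ay":0,"az":0,"claw":1},
  {"tx":0,"ty":0,"tz":-25,"ax":0,"ay":0,"az":0,"claw":1},
  {"tx":0,"ty":0,"tz":-22,"ax":0,"ay":0,"az":0,"claw":1},
  {"tx":0,"ty":0,"tz":-14,"ax":0,"ay":0,"az":0,"claw":1},
  {"tx":0,"ty":0,"tz":-6,"ax":0,"ay":0,"az":0,"claw":1},
  {"tx":0,"ty":0,"tz":0,"ax":0,"ay":0,"az":0,"claw":1},
  {"tx":0,"ty":0,"tz":0,"ax":0,"ay":0,"az":0,"claw":1},
])

```text
time_s: 9.55
tcp_pos: [0.4865, 0.2466, 0.0301]
eef_rot: [-180.0, 0.0, -109.4]
contact_force: [-0.2, -0.3, -0.4]
gripper_width: 0.0878
```

>>> step_arm([
  {"tx":0,"ty":0,"tz":0,"ax":0,"ay":0,"az":0,"claw":-1},
  {"tx":0,"ty":0,"tz":0,"ax":0,"ay":0,"az":0,"claw":-1},
  {"tx":0,"ty":0,"tz":0,"ax":0,"ay":0,"az":0,"claw":-1},
  {"tx":0,"ty":0,"tz":0,"ax":0,"ay":0,"az":0,"claw":-1},
  {"tx":0,"ty":0,"tz":0,"ax":0,"ay":0,"az":0,"claw":-1},
  {"tx":0,"ty":0,"tz":0,"ax":0,"ay":0,"az":0,"claw":-1},
], newtons=20)

```text
time_s: 10.15
tcp_pos: [0.4861, 0.2472, 0.0299]
eef_rot: [-180.0, 0.0, -109.4]
contact_force: [-1.5, -0.1, 4.3]
gripper_width: 0.0627
```

>>> step_arm([
  {"tx":0,"ty":0,"tz":15,"ax":0,"ay":0,"az":0,"claw":-1},
  {"tx":0,"ty":0,"tz":35,"ax":0,"ay":0,"az":0,"claw":-1},
  {"tx":0,"ty":0,"tz":30,"ax":0,"ay":0,"az":0,"claw":-1},
  {"tx":11,"ty":-31,"tz":0,"ax":0,"ay":0,"az":5.6,"claw":-1},
  {"tx":11,"ty":-32,"tz":0,"ax":0,"ay":0,"az":5.6,"claw":-1},
  {"tx":11,"ty":-32,"tz":0,"ax":0,"ay":0,"az":5.6,"claw":-1},
  {"tx":11,"ty":-32,"tz":0,"ax":0,"ay":0,"az":5.6,"claw":-1},
  {"tx":11,"ty":-32,"tz":0,"ax":0,"ay":0,"az":5.6,"claw":-1},
  {"tx":11,"ty":-31,"tz":0,"ax":0,"ay":0,"az":5.5,"claw":-1},
  {"tx":0,"ty":0,"tz":0,"ax":0,"ay":0,"az":0,"claw":-1},
  {"tx":0,"ty":0,"tz":0,"ax":0,"ay":0,"az":0,"claw":-1},
])

```text
time_s: 11.25
tcp_pos: [0.5517, 0.0562, 0.1091]
eef_rot: [179.9, 0.0, -76.1]
contact_force: [0.7, 0.3, -1.6]
gripper_width: 0.0632
```

>>> step_arm([
  {"tx":0,"ty":0,"tz":-20,"ax":0,"ay":0,"az":0,"claw":-1},
  {"tx":0,"ty":0,"tz":-18,"ax":0,"ay":0,"az":0,"claw":-1},
  {"tx":0,"ty":0,"tz":-4,"ax":0,"ay":0,"az":0,"claw":-1},
  {"tx":0,"ty":0,"tz":-3,"ax":0,"ay":0,"az":0,"claw":-1},
  {"tx":0,"ty":0,"tz":-3,"ax":0,"ay":0,"az":0,"claw":-1},
  {"tx":0,"ty":0,"tz":0,"ax":0,"ay":0,"az":0,"claw":-1},
])

```text
time_s: 11.85
tcp_pos: [0.5521, 0.0574, 0.0618]
eef_rot: [-180.0, 0.0, -75.9]
contact_force: [-0.5, 0.7, -2.2]
gripper_width: 0.0627
```

>>> step_arm([
  {"tx":0,"ty":0,"tz":-3,"ax":0,"ay":0,"az":0,"claw":-1},
  {"tx":0,"ty":0,"tz":-3,"ax":0,"ay":0,"az":0,"claw":-1},
  {"tx":0,"ty":0,"tz":0,"ax":0,"ay":0,"az":0,"claw":-1},
])

```text
time_s: 12.15
tcp_pos: [0.5518, 0.0569, 0.0553]
eef_rot: [180.0, 0.0, -75.9]
contact_force: [0.8, -0.6, -1.9]
gripper_width: 0.0627
```

>>> step_arm([
  {"tx":0,"ty":0,"tz":-3,"ax":0,"ay":0,"az":0,"claw":-1},
  {"tx":0,"ty":0,"tz":-3,"ax":0,"ay":0,"az":0,"claw":-1},
  {"tx":0,"ty":0,"tz":-2,"ax":0,"ay":0,"az":0,"claw":-1},
  {"tx":0,"ty":0,"tz":0,"ax":0,"ay":0,"az":0,"claw":-1},
])

```text
time_s: 12.55
tcp_pos: [0.5519, 0.0569, 0.0479]
eef_rot: [180.0, -0.0, -75.9]
contact_force: [-2.9, 0.2, 5.9]
gripper_width: 0.0631
```

Down at 0.048 with light contact. I'll release, rise and look.

>>> step_arm([
  {"tx":0,"ty":0,"tz":0,"ax":0,"ay":0,"az":0,"claw":1},
  {"tx":0,"ty":0,"tz":0,"ax":0,"ay":0,"az":0,"claw":1},
  {"tx":0,"ty":0,"tz":0,"ax":0,"ay":0,"az":0,"claw":1},
  {"tx":0,"ty":0,"tz":0,"ax":0,"ay":0,"az":0,"claw":1},
  {"tx":0,"ty":0,"tz":10,"ax":0,"ay":0,"az":0,"claw":1},
  {"tx":0,"ty":0,"tz":30,"ax":0,"ay":0,"az":0,"claw":1},
  {"tx":0,"ty":0,"tz":40,"ax":0,"ay":0,"az":0,"claw":1},
  {"tx":-9,"ty":35,"tz":20,"ax":0,"ay":0,"az":0,"claw":1},
  {"tx":-9,"ty":35,"tz":20,"ax":0,"ay":0,"az":0,"claw":1},
  {"tx":0,"ty":0,"tz":0,"ax":0,"ay":0,"az":0,"claw":1},
  {"tx":0,"ty":0,"tz":0,"ax":0,"ay":0,"az":0,"claw":1},
])

```text
time_s: 13.65
tcp_pos: [0.534, 0.1278, 0.1687]
eef_rot: [-179.9, 0.0, -75.8]
contact_force: [-1.2, -0.7, -0.6]
gripper_width: 0.0877
```

```bash
python3 - <<'E'
from disc import *
c=cap('wrist');P=cloud(c);print(r.get_state()['time_s'],r.get_state()['tcp_pos'])
uv=proj(c,[.552,.0565,.042])[0].astype(int)
d=np.hypot(P[...,0]-.5519,P[...,1]-.0564); q=P[(d>.023)&(d<.029)]; q=q[~np.isnan(q[:,0])]
print('z',np.percentile(q[:,2],[5,50,95]).round(4),'tilt',np.linalg.lstsq(np.c_[q[:,:2],np.ones(len(q))],q[:,2],rcond=None)[0][:2].round(3))
a=np.radians(14.1); y=np.array([-np.sin(a),np.cos(a)]); x=np.array([np.cos(a),np.sin(a)])
m=(np.abs(P[...,2]-.048)<.002)&(d<.064)
v,u=np.nonzero(m); X=ray(c,np.c_[u,v],.048)[:,:2]-[.5519,.0564]; yy=X@y; xx=X@x
for nm,k in [('ear+',(yy>.036)&(abs(xx)<.0085)),('ear-',(yy<-.036)&(abs(xx)<.0085))]: print(nm,k.sum(),'x',xx[k].mean().round(4),'reach',yy[k][abs(yy[k]).argmax()].round(4))
b=X[np.hypot(*X.T)<.034]; print('x extent',(b@x).min().round(4),(b@x).max().round(4))
u,v=uv;cv2.imwrite('pics/f.png',cv2.resize(c['image'][max(v-120,0):v+110,max(u-130,0):u+130],None,fx=2.5,fy=2.5))
E
```

```text
13.7 [0.53365621 0.1269746  0.16782464]
z [0.0469 0.048  0.0492] tilt [-0.    -0.001]
ear+ 749 x -0.0007 reach 0.0595
ear- 952 x -0.0005 reach -0.0597
x extent -0.0316 0.0309
```

View pics/f.png

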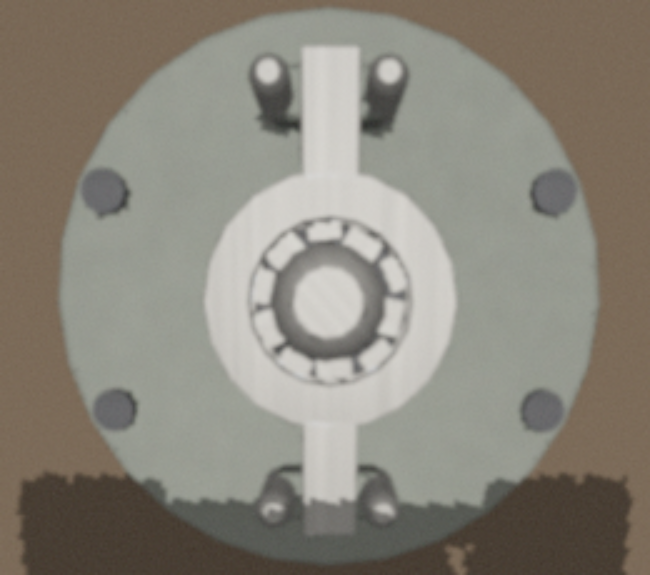

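The picture shows the separator flat at 0.048, with each ear between its pins. The robot is clear, so I'm handing in.

```bash
python3 -c "
from plant import r
print(r.close_job(), r.get_state()['time_s'])"
```

```text
the job is handed in; nothing more can be done
the job is handed in; nothing more can be done
```

The brake pack is built: the clutch disc is on the splined hub, the separator plate is on top of it, and I have released both and handed the job in. The clock stood at about 13.7 s. The hand-in gave no verdict.

- **Disc:** I turned it +33° so its teeth met the gaps between the splines, and it dropped onto the backing plate. Its top measured 42.0 mm against the expected 42, it was flat, and it was about 0.6 mm off the axis.
- **Separator:** it lies flat on the disc with its top at 48.0 mm against the expected 48. Both ears are between their pins, each within 1 mm of the line between its pins.
- **Bystanders:** the arm never came near the tin, the elbow or the brush. I did not measure them again at the end.

The only hitch was the first move call, which was refused for missing fields and moved nothing. No check failed or disagreed.

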